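Draw out the splint tray with the drawer hook

ROBOT

A 6-joint arm with a two-finger parallel gripper is mounted at the origin on the work surface. World frame = base frame: x ahead of the robot, y to its left, z up, the work surface at z = 0. Lengths are in m, angles in rad, forces in N, time in s.
With the tool pointing down it reaches from about 0.3 to 0.85 m from the base axis. Payload 5.4 kg.
Tool frame: the origin (TCP) lies at the very end of the fingers, on their centre line; the grasp point (between the pads) lies 19 mm behind it; z points along the fingers, y is the direction in which the jaws open and shut (so a half turn about z gives the same grasp; the last joint's range is limited). The gripper opens to 85 mm and grips with 20 to 120 N. Pads are 22 mm wide; open, the fingers measure 114 mm over their backs; the gripper's body (76 mm by 85 mm) begins 54 mm behind the grasp point. The pads swing forward as they close: fully open they stand 13 mm farther back than shut.
Start: joints at [0.981, 0.158, 1.597, -0, 1.386, -0.21], TCP at [0.213, 0.534, 0.231] pointing down, gripper open.
Joint ranges: [-2.91, 2.91], [-0.94, 2.29], [0.18, 2.7], [-1.29, 4.43], [0.17, 2.64], [-3, 3]. Speed limits (rad/s): [2.57, 2.57, 3.14, 3.14, 3.14, 3.14].

INTERFACE

Orientations are given as a rotation vector (axis times angle).
In Python, from workcell import manip, eyes gives the robot as it stands. The module is installed in compiled form; this text tells all that it offers.
- The arm moves only by the tool send_rows, never from a script. Its argument "deltas" is a list of rows, each an object with "dr": the turn, a rotation vector about the world's x, y, z in rad, a list of three; "linear": the shift along the world's x, y, z in m, a list of three; "jaw": the opening, from 0 (shut) to 1 (fully open). A call has 1 to 10 rows; each row shifts and turns the pose as measured when the row begins; what a row does not reach is not made up. A row lasts 1/10 s, in which the tool goes at most 50 mm and 8.59 degrees, less where a joint would pass 70% of its speed; a pose out of reach is approached as far as the arm can. A call with a gripper value outside its range is refused whole. The fingers move at their own pace and stop on an object; "force" is the grip in N (left out, the last holds). Time passes only in rows, so rows that do not move let the fingers close. It gives the time, the measured TCP pose, the force and the opening at its end, in the units of the state.
- manip.observe(): the state, without advancing time (a new reading comes with each control period).
- eyes.read_camera(name): name is "side" or "top" or "wrist"; returns a dict with "frame" (400x640x3 uint8, red, green, blue), "vertical_fov" (degrees; the focal length in pixels is half the picture's height over the tangent of half this angle, whatever the lens; pixels are square), "cx", "cy" (the principal point, pixels), "world_from_camera" (4x4, takes a point from camera to world coordinates); the wrist camera has in their place "T_tool_cam" (4x4, takes a point from camera to tool coordinates, whose origin is the TCP and whose axes are the flange's). Camera axes: x right, y down, z forward; pixel columns grow to the right and rows downward; lengths in m; the calibration is good to about 2 mm. A picture is of the moment at which its call begins: read the wrist's pose just before it. There is no depth.
- manip.hand_in(): hands the job in, once; it reports no verdict.
The state is a dict: "clock": time; "joint_pos": joint angles; "qvel": joint speeds; "joint_efforts": joint torques, N m; "position": TCP position; "eef_rot": TCP orientation; "force": force on the tool from outside, world axes, zero at the start; "wrist_torque": the same for the moment, N m; "width": opening from 0.0 (shut) to 1.0 (fully open).
Only numpy, scipy, OpenCV 4.12 (cv2) and the standard library are available. Lean on these libraries where they do the work, as an engineer would, in place of code of your own. Each camera call takes 0.05 s, during which the arm holds its last target. There are 200 camera calls.

TASK

Take the drawer hook out of its wooden holder cup, catch its upturned tip behind the finger hole in the front of the splint tray and pull the tray out by at least 10 cm, using only the hook on the tray, never the fingers or the arm. Leave the tray out, and set the hook gently back down to the bottom of its holder cup, foot down, standing upright and let go. Leave the jar, the knife and the caliper where they are.

Things in the scene. Friction and masses are not known exactly. Their poses are not given: they have to be found in the camera images.
- hook_grip (a point): Drawer hook, a loose tool 188 mm tall, 0.16 kg, standing foot down in the holder cup. Point: centre of its square wooden handle (24 x 24 mm, 84 mm tall, 42 mm above and below the point), 146 mm above the foot's underside. Axes: z up the handle, x the way the foot and tip point. Below the handle a flat steel shank (16 mm along y, 6 mm along x) runs down its axis to the foot.
- hook_foot (a point): Hook: point on the handle's axis at the underside of the flat foot (146 mm straight below hook_grip); same axes. The foot is 6 mm thick and 16 mm wide (y) and reaches from x = -12 to x = +40 mm.
- hook_tip (a point): Hook: top of the upturned tip, 37 mm along the hook's x from its axis and 23 mm above the foot's underside; same axes. The tip stands at the foot's end, 6 mm thick (x = 34 to 40 mm), 16 mm wide. Free gap between shank and tip: 31 mm.
- tray_hole (a point): Centre of the rectangular finger hole (44 mm wide, 36 mm tall, steel rim) in the outer face of the tray's wooden front, 48 mm above the bench; moves with the tray. x is level and points into the tray (it is pulled out along -x), z up. The front is 172 mm wide, 8 mm thick, from 10 to 92 mm above the bench. Behind it the tray is empty for 59 mm, down to its floor 16 mm above the bench.
- case: Low fixed plywood case that the tray slides in: 200 mm wide (y), 250 mm deep, 106 mm high. Origin: bench level, middle of its front face, which is flush with the shut tray's front; x points from the front to the back, z up.
- tray (a joint): How far the tray is pulled out, m: 0 shut flush, 0.150 at its stop. It slides stiffly (about 2 N, plus some drag with speed) and stays where it is left.
- cup_floor (a point): Centre of the inner floor of the rectangular wooden holder cup, 6 mm above the bench; the cup is screwed to the bench. Axes: z up, x along the cup's long side, y along its short side. Inside 72 mm (x) by 36 mm (y), walls 6 mm, rim 90 mm above this point. A small screw tab sticks out at each end, at the foot.
- jar_mid (a point): Bystander: round glass jar with steel lid, 68 mm across and 85 mm high; point at its middle, half-way up. Leave it alone.
- knife: Bystander: carving knife lying on the bench, about 210 mm long and at most 28 mm high; origin on the bench about where blade and handle meet, x towards the blade's tip. Leave it alone.
- caliper: Bystander: steel caliper lying on the bench, 180 mm long, 12 mm high; origin at the middle of its beam, on the bench, x along the beam. Leave it alone.
There are look-alikes about, which are no part of the job. Several things look just like the part that bears cup_floor: the one meant starts farthest to the robot's left.

How it is judged:
By the outcome, as a careful person would: the job done as asked, in the order asked, and still so for the second after the job is handed in, with the robot touching nothing.
It also fails if it takes over 58 s, if anything falls off the work surface, if the arm or the gripper's body presses on something with over 40 N, if the wrist force passes 120 N, or if a joint passes its speed limit or range.

## Working session

There is one attempt and no reset: what is moved stays moved. The work goes in short steps, Python scripts to look and compute and a tool call to move; the robot and the scene stay as the last step left them, time stands still between calls to the robot, and variables do not carry over. Pictures are saved under pics/ and viewed, about 8 in all and at most 12, crops included, and the job is handed in when it is done.

Besides the shell and the picture viewer there is one more tool, called after "Emit:" as name(argument=value, ...), one argument or row to a line, values as JSON. send_rows: Moves the arm, as the interface text tells. Its arguments: {"type":"object","properties":{"deltas":{"type":"array"},"force":{"type":"number"}},"required":["deltas"]}

```bash
mkdir -p pics; cat > h.py <<'E'
import numpy as np, cv2, json
from scipy.spatial.transform import Rotation as R
from workcell import manip, eyes
def cam(name):
    s=manip.observe(); c=eyes.read_camera(name)
    f=200/np.tan(np.radians(c["vertical_fov"])/2)
    if "world_from_camera" in c: T=np.array(c["world_from_camera"])
    else:
        W=np.eye(4); W[:3,:3]=R.from_rotvec(s["eef_rot"]).as_matrix(); W[:3,3]=s["position"]; T=W@np.array(c["T_tool_cam"])
    np.savez(f"{name}.npz",T=T,f=f,cx=c["cx"],cy=c["cy"],frame=c["frame"])
    return c["frame"][:,:,::-1].copy()
def load(n): return np.load(n+".npz")
def pix2z(n,u,v,z):
    d=load(n); r=d["T"][:3,:3]@np.array([(u-d["cx"])/d["f"],(v-d["cy"])/d["f"],1]); o=d["T"][:3,3]
    return o+r*(z-o[2])/r[2]
def proj(n,p):
    d=load(n); q=np.linalg.inv(d["T"])@np.append(p,1); return d["f"]*q[0]/q[2]+d["cx"], d["f"]*q[1]/q[2]+d["cy"]
def crop(n,u0,v0,u1,v1,k,out):
    im=load(n)["frame"][v0:v1,u0:u1,::-1]; cv2.imwrite(out,cv2.resize(im,None,fx=k,fy=k,interpolation=cv2.INTER_CUBIC))
E
python3 - <<'E'
from h import *
a=cam("top");b=cam("side")
cv2.imwrite("pics/top.png",a);cv2.imwrite("pics/side.png",b)
for n in("top","side"):
    d=load(n);print(n,d["T"].round(3).tolist(),d["f"],d["cx"],d["cy"])
s=manip.observe();print(s)
E
```

```text
top [[-0.022, -0.992, 0.125, 0.481], [-0.999, 0.028, 0.041, 0.055], [-0.044, -0.124, -0.991, 0.786], [0.0, 0.0, 0.0, 1.0]] 373.21824093271135 316.5090101143902 198.87659606438348
side [[-0.946, -0.202, 0.255, 0.323], [-0.325, 0.542, -0.775, 0.737], [0.018, -0.816, -0.578, 0.604], [0.0, 0.0, 0.0, 1.0]] 483.96439850517777 316.08586234455913 198.07905533617011
{'clock': 0.1, 'joint_pos': array([ 9.80927542e-01,  1.58984094e-01,  1.59812695e+00,  4.27659285e-06,
        1.38620056e+00, -2.10106955e-01]), 'qvel': array([-0.00018871, -0.00171192, -0.00230104,  0.00077322, -0.00223992,
        0.00134126]), 'joint_efforts': array([-5.38601289e-04, -3.96991396e+01, -3.32336712e+01, -2.23049510e-04,
        4.19564501e-03, -3.80705302e-06]), 'position': array([0.21286222, 0.533558  , 0.23040611]), 'eef_rot': array([-5.92824290e-01, -3.08446558e+00,  2.48388855e-03]), 'force': array([-0.02034968, -0.40548778,  0.39272274]), 'wrist_torque': array([ 0.03361248, -0.00507938, -0.00601416]), 'width': 1.001716661651766}
```

View pics/top.png

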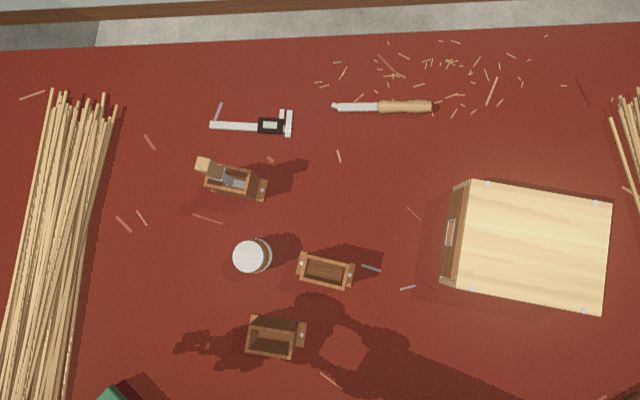

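View pics/side.png

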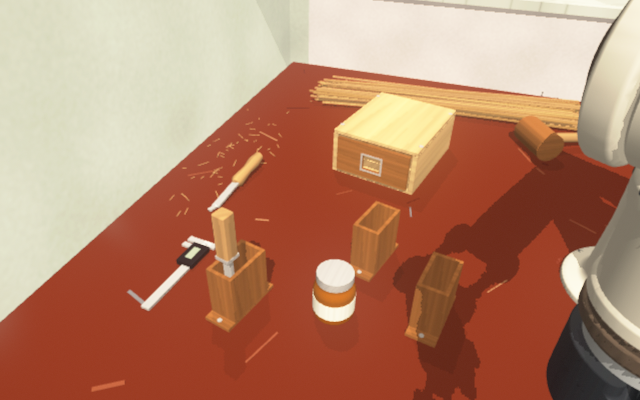

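Candidate cups are the three look-alikes at top-view pixels (233,180), (325,271) and (275,337). The leftmost, at (233,180), also holds the hook with its handle top at about (203,164), so I choose that one. I'll check it in close crops.

```bash
python3 - <<'E'
from h import *
a=load("top")["frame"][:,:,::-1]; b=load("side")["frame"][:,:,::-1]
R_=lambda im,u,v,w,h,k: cv2.resize(im[v:v+h,u:u+w],None,fx=k,fy=k,interpolation=cv2.INTER_CUBIC)
c1=R_(a,180,145,100,70,4); c2=R_(a,430,170,100,125,3)[:300]
c2=cv2.resize(a[170:295,430:530],(400,500),interpolation=cv2.INTER_CUBIC)
left=np.vstack([c1,np.zeros((220,400,3),np.uint8)])
left[280:500]=R_(b,320,130,100,55,4)
cv2.imwrite("pics/c1.png",np.hstack([left,c2]))
cv2.imwrite("pics/c2.png",R_(b,195,195,100,140,4))
E
```

```text
(no output)
```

View pics/c1.png

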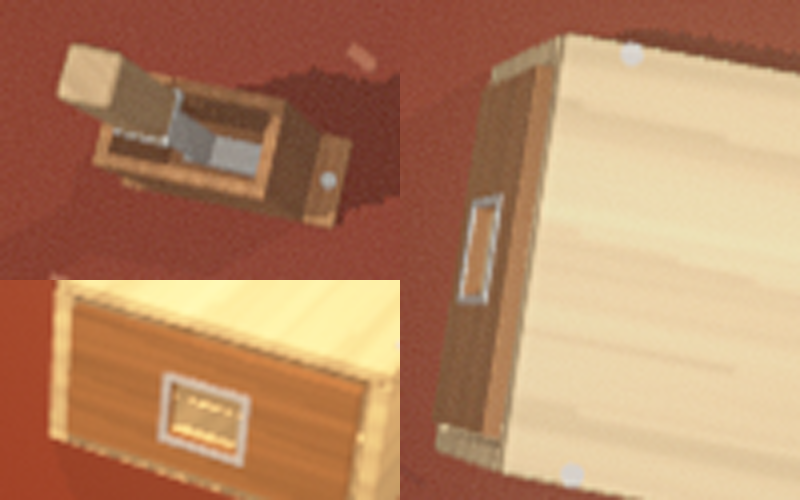

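View pics/c2.png

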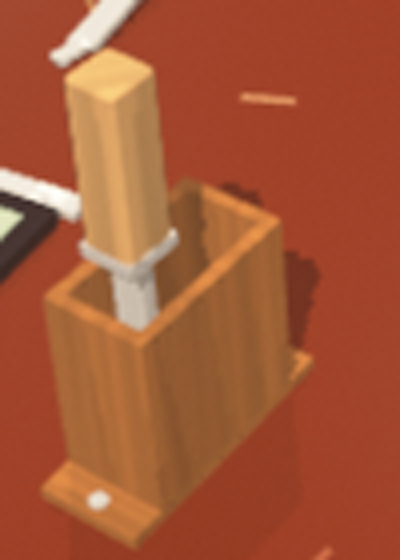

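```bash
cat >> h.py <<'E'
def tri(obs):
    A=np.zeros((3,3));b=np.zeros(3)
    for n,u,v in obs:
        d=load(n); r=d["T"][:3,:3]@np.array([(u-d["cx"])/d["f"],(v-d["cy"])/d["f"],1]); r/=np.linalg.norm(r)
        P=np.eye(3)-np.outer(r,r); A+=P; b+=P@d["T"][:3,3]
    return np.linalg.solve(A,b)
E
python3 - <<'E'
from h import *
np.set_printoptions(precision=4,suppress=True)
t=lambda x,y:(180+x/4,145+y/4)
sd=lambda x,y:(195+x/4,195+y/4)
print("handle top",pix2z("top",*t(91,76),.194),pix2z("side",*sd(111,75),.194),tri([("top",*t(91,76)),("side",*sd(111,75))]))
tc=[(72,44),(125,55),(108,110),(57,97)]
P=[pix2z("top",*t(*c),.194) for c in tc];e=(P[1]-P[0]+P[2]-P[3])/2;print("handle edge yaw",np.degrees(np.arctan2(e[1],e[0])),np.linalg.norm(e))
rim=[(284,102),(267,197),(93,163)]
P=[pix2z("top",*t(*c),.096) for c in rim]; print("rim top",*P,"ctr",(P[0]+P[2])/2,np.linalg.norm(P[0]-P[1]),np.linalg.norm(P[1]-P[2]))
e=P[1]-P[2];print("yaw",np.degrees(np.arctan2(e[1],e[0])))
rs=[(190,180),(283,220),(143,345),(45,297)]
P=[pix2z("side",*sd(*c),.096) for c in rs]; print("rim side",*P,"ctr",sum(P)/4)
e=P[1]-P[2];print("yaw",np.degrees(np.arctan2(e[1],e[0])),np.linalg.norm(e),np.linalg.norm(P[0]-P[1]))
c=lambda x,y:(430+(x-400)/4,170+y/4)
A,B=pix2z("top",*c(566,35),.106),pix2z("top",*c(503,470),.106);print("case",A,B,np.linalg.norm(A-B),(A+B)/2); e=A-B
print("yaw x",np.degrees(np.arctan2(e[1],e[0]))-90)
h=("top",*c(480,250));g=("side",320+203/4,130+139/4)
print("hole",pix2z(*h,.048),pix2z(*g,.048),tri([h,g]))
for n,p in(("cal",(265,125)),("knife",(380,106)),("knifeE",(433,106)),("jar",(252,256))):print(n,pix2z("top",*p,.0 if n!="jar" else .085))
E
```

```text
handle top [0.6183 0.2651 0.194 ] [0.6146 0.2681 0.194 ] [0.6176 0.2654 0.1917]
handle edge yaw -104.75116402138208 0.022466772958997898
rim top [0.6255 0.2068 0.096 ] [0.5802 0.2149 0.096 ] [0.5989 0.2982 0.096 ] ctr [0.6122 0.2525 0.096 ] 0.045996440402676544 0.08542141633425021
yaw -102.6265194006499
rim side [0.6214 0.2074 0.096 ] [0.5764 0.2168 0.096 ] [0.5965 0.297  0.096 ] [0.6423 0.287  0.096 ] ctr [0.6092 0.2521 0.096 ]
yaw -104.05009446613123 0.08267448608767014 0.04589214486408401
case [ 0.5955 -0.1994  0.106 ] [ 0.4028 -0.158   0.106 ] 0.19703494335095698 [ 0.4992 -0.1787  0.106 ]
yaw x -102.10829281237498
hole [ 0.5008 -0.1723  0.048 ] [ 0.4974 -0.172   0.048 ] [ 0.4992 -0.1729  0.0472]
cal [0.7462 0.1969 0.    ]
knife [ 0.7796 -0.0552  0.    ]
knifeE [ 0.7751 -0.1689  0.    ]
jar [0.4647 0.2074 0.085 ]
```

Emit:
send_rows(
  deltas=[
    {"dr":[0,0,0.08],"linear":[0.036,-0.024,0.02],"jaw":1},
    {"dr":[0,0,0.075],"linear":[0.04,-0.026,0.01],"jaw":1},
    {"dr":[0,0,0],"linear":[0.04,-0.027,0],"jaw":1},
    {"dr":[0,0,0],"linear":[0.04,-0.027,0],"jaw":1},
    {"dr":[0,0,0],"linear":[0.04,-0.027,0],"jaw":1},
    {"dr":[0,0,0],"linear":[0.04,-0.027,0],"jaw":1},
    {"dr":[0,0,0],"linear":[0.04,-0.027,0],"jaw":1},
    {"dr":[0,0,0],"linear":[0.04,-0.027,0],"jaw":1},
    {"dr":[0,0,0],"linear":[0.035,-0.027,0],"jaw":1},
    {"dr":[0,0,0],"linear":[0,0,0],"jaw":1},
  ],
)

```text
clock: 1.1
position: [0.5716, 0.2814, 0.2558]
eef_rot: [-0.333, -3.117, 0.012]
force: [-0.8, -0.9, 0.3]
width: 0.997
```

```bash
python3 - <<'E'
from h import *
s=manip.observe();print(s["clock"],s["position"],s["eef_rot"],s["joint_pos"])
M=R.from_rotvec(s["eef_rot"]).as_matrix();print(M.round(4), np.degrees(np.arctan2(M[1,1],M[0,1])))
cv2.imwrite("pics/w1.png",cam("wrist"))
for p in([.6175,.2655,.194],[.611,.2523,.096]):print(proj("wrist",p))
E
```

```text
1.1 [0.57160611 0.28141323 0.25577375] [-0.33266961 -3.11731304  0.01154602] [ 0.27033187  0.31067121  1.36949875 -0.00445992  1.47023114 -1.08736834]
[[-0.9775  0.211  -0.0073]
 [ 0.211   0.9775 -0.0066]
 [ 0.0057 -0.008  -1.    ]] 77.8185845261202
(np.float64(310.4277526329408), np.float64(269.98234527869874))
(np.float64(300.3232469500996), np.float64(221.07277948574205))
```

View pics/w1.png

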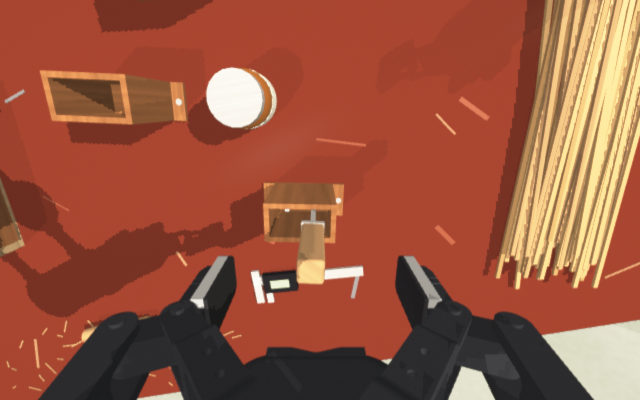

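The wrist view shows the handle top at (311,270), where my estimate projects to (310,270). The rim centre is near (300,223), predicted (300,221). Both agree and the jaw is aligned with the handle, so I'm moving over it and descending.

Emit:
send_rows(
  deltas=[
    {"dr":[0.006,-0.007,0],"linear":[0.03,-0.01,0],"jaw":1},
    {"dr":[0,0,0],"linear":[0.016,-0.006,0],"jaw":1},
    {"dr":[0,0,0],"linear":[0,0,0],"jaw":1},
  ],
  force=60,
)

```text
clock: 1.45
position: [0.6136, 0.2693, 0.254]
eef_rot: [-0.326, -3.118, -0.001]
force: [-1.0, 0.2, 0.4]
width: 1.0
```

Emit:
send_rows(
  deltas=[
    {"dr":[0,0,0],"linear":[0.004,-0.004,-0.03],"jaw":1},
    {"dr":[0,0,0],"linear":[0,0,-0.035],"jaw":1},
    {"dr":[0,0,0],"linear":[0,0,-0.03],"jaw":1},
    {"dr":[0,0,0],"linear":[0,0,-0.02],"jaw":1},
    {"dr":[0,0,0],"linear":[0,0,0],"jaw":1},
  ],
)

```text
clock: 1.95
position: [0.61, 0.2723, 0.1368]
eef_rot: [-0.314, -3.117, -0.005]
force: [-0.8, 0.8, -0.5]
width: 1.001
```

Emit:
send_rows(
  deltas=[
    {"dr":[0,0,0],"linear":[0.008,-0.007,0.001],"jaw":1},
    {"dr":[0,0,0],"linear":[0,0,0],"jaw":1},
  ],
)

```text
clock: 2.15
position: [0.6173, 0.2668, 0.1397]
eef_rot: [-0.31, -3.119, -0.005]
force: [-0.9, -0.5, -0.4]
width: 0.999
```

Emit:
send_rows(
  deltas=[
    {"dr":[0,0,-0.02],"linear":[0,-0.001,-0.001],"jaw":0.6},
    {"dr":[0,0,0],"linear":[0,0,0],"jaw":0.4},
    {"dr":[0,0,0],"linear":[0,0,0],"jaw":0.2},
    {"dr":[0,0,0],"linear":[0,0,0],"jaw":0.1},
    {"dr":[0,0,0],"linear":[0,0,0],"jaw":0.1},
    {"dr":[0,0,0],"linear":[0,0,0],"jaw":0.1},
  ],
  force=60,
)

```text
clock: 2.75
position: [0.62, 0.2664, 0.144]
eef_rot: [0.345, 3.122, 0.01]
force: [0.2, -0.3, -0.1]
width: 0.273
```

Emit:
send_rows(
  deltas=[
    {"dr":[0,0,0],"linear":[0,0,0.015],"jaw":0.1},
    {"dr":[0,0,0],"linear":[0,0,0.025],"jaw":0.1},
    {"dr":[0,0,0],"linear":[0,0,0.03],"jaw":0.1},
    {"dr":[0,0,0],"linear":[0,0,0.03],"jaw":0.1},
    {"dr":[0,0,0],"linear":[0,0,0.02],"jaw":0.1},
    {"dr":[0,0,0],"linear":[0,0,0],"jaw":0.1},
  ],
)

```text
clock: 3.35
position: [0.6169, 0.2659, 0.2692]
eef_rot: [-0.345, -3.117, -0.008]
force: [0.8, 0.7, -1.9]
width: 0.272
```

```bash
cat >> h.py <<'E'
def st():
    s=manip.observe(); M=R.from_rotvec(s["eef_rot"]).as_matrix()
    print("t",round(s["clock"],2),"p",s["position"].round(4),"yaw",round(float(np.degrees(np.arctan2(M[1,1],M[0,1]))),2),"z",M[:,2].round(4),"F",s["force"].round(1),"w",round(s["width"],3)); return s,M
E
python3 - <<'E'
from h import *
st(); cam("side"); crop("side",150,110,310,330,2.5,"pics/s2.png")
s,M=st()
for dz in (-.138,-.115,-.034): 
  for hx in (0,.037):print(dz,hx,proj("side",s["position"]+[hx*-.217,hx*-.976,dz]))
E
```

```text
t 3.35 p [0.6169 0.2659 0.2692] yaw 77.38 z [-0.0047  0.0054 -1.    ] F [ 0.8  0.7 -1.9] w 0.272
t 3.4 p [0.6164 0.2658 0.2674] yaw 77.38 z [-0.0069  0.0049 -1.    ] F [ 0.3 -0.8 -1.6] w 0.276
-0.138 0 (np.float64(226.4794333075197), np.float64(247.47481339206163))
-0.138 0.037 (np.float64(242.24423043186434), np.float64(234.02413675976914))
-0.115 0 (np.float64(225.06763822776094), np.float64(235.4628414036328))
-0.115 0.037 (np.float64(241.17070661137137), np.float64(222.19487160642552))
-0.034 0 (np.float64(219.63944559691012), np.float64(189.2781657630884))
-0.034 0.037 (np.float64(237.05635046213138), np.float64(176.85837427346442))
```

View pics/s2.png

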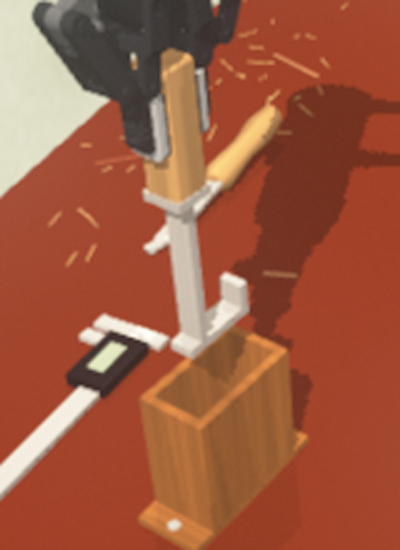

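The picture shows the hook hanging upright in the jaws, with the tip top at side pixel (244,221), predicted (241,222). I'm carrying it in front of the tray.

Emit:
send_rows(
  deltas=[
    {"dr":[0,0,0],"linear":[-0.006,-0.02,0.003],"jaw":0.1},
    {"dr":[0,0,0],"linear":[-0.01,-0.035,0],"jaw":0.1},
    {"dr":[0,0,0],"linear":[-0.012,-0.045,0],"jaw":0.1},
    {"dr":[0,0,0],"linear":[-0.012,-0.045,0],"jaw":0.1},
    {"dr":[0,0,0],"linear":[-0.012,-0.045,0],"jaw":0.1},
    {"dr":[0,0,0],"linear":[-0.012,-0.045,0],"jaw":0.1},
    {"dr":[0,0,0],"linear":[-0.012,-0.045,0],"jaw":0.1},
    {"dr":[0,0,0],"linear":[-0.012,-0.045,0],"jaw":0.1},
    {"dr":[0,0,0],"linear":[-0.01,-0.035,0],"jaw":0.1},
    {"dr":[0,0,0],"linear":[-0.003,-0.012,0],"jaw":0.1},
  ],
)

```text
clock: 4.4
position: [0.5003, -0.1149, 0.2519]
eef_rot: [-0.332, -3.089, -0.009]
force: [0.3, 0.7, -2.0]
width: 0.275
```

```bash
python3 -c "
from h import *
st()"
```

```text
t 4.4 p [ 0.5003 -0.1149  0.2519] yaw 77.73 z [-0.0336  0.0092 -0.9994] F [ 0.3  0.7 -2. ] w 0.275
```

Emit:
send_rows(
  deltas=[
    {"dr":[-0.009,-0.033,0],"linear":[0.013,0.006,-0.02],"jaw":0.1},
    {"dr":[0,0,0],"linear":[0,0,-0.025],"jaw":0.1},
    {"dr":[0,0,0],"linear":[0,0,-0.02],"jaw":0.1},
    {"dr":[0,0,0],"linear":[0,0,-0.01],"jaw":0.1},
    {"dr":[0,0,0],"linear":[0,0,0],"jaw":0.1},
  ],
)

```text
clock: 4.9
position: [0.5102, -0.1083, 0.169]
eef_rot: [-0.342, -3.116, -0.006]
force: [0.8, 0.1, -2.0]
width: 0.275
```

```bash
python3 -c "
from h import *
st()"
```

```text
t 4.9 p [ 0.5102 -0.1083  0.169 ] yaw 77.48 z [-0.0068  0.0048 -1.    ] F [ 0.8  0.1 -2. ] w 0.275
```

Small correction, then a look at the tip against the hole from the side camera.

Emit:
send_rows(
  deltas=[
    {"dr":[-0.005,-0.007,0.005],"linear":[0.003,0,0.005],"jaw":0.1},
    {"dr":[0,0,0],"linear":[0,0,0],"jaw":0.1},
  ],
)

```text
clock: 5.1
position: [0.5137, -0.1078, 0.175]
eef_rot: [0.333, 3.123, -0.001]
force: [1.4, 0.1, -1.5]
width: 0.272
```

```bash
python3 - <<'E'
from h import *
cam("side");cam("top"); s,M=st()
a=load("side")["frame"][70:220,300:430,::-1];b=load("top")["frame"][170:320,390:490,::-1]
k=lambda i:cv2.resize(i,None,fx=3.4,fy=3.4,interpolation=cv2.INTER_CUBIC)
cv2.imwrite("pics/s3.png",np.hstack([k(a),k(b)]))
X=np.array([-.2096,-.9778,0])
for n in("side","top"):
  print(n,"tip",proj(n,s["position"]+.037*X+[0,0,-.115]),"heel",proj(n,s["position"]-.012*X+[0,0,-.138]),"hole",proj(n,[.4995,-.1725,.048]))
E
```

```text
t 5.2 p [ 0.5134 -0.1079  0.1746] yaw 77.82 z [ 2.e-04 -2.e-04 -1.e+00] F [-0.8 -0.4 -2.1] w 0.272
side tip (np.float64(364.41462717419137), np.float64(165.76872272568562)) heel (np.float64(353.2657256328117), np.float64(185.2679161418428)) hole (np.float64(369.88514709932394), np.float64(164.46969746591225))
top tip (np.float64(436.77026945389997), np.float64(230.11662452401953)) heel (np.float64(408.8372520645647), np.float64(225.99206320945962)) hole (np.float64(450.1392059106), np.float64(233.1720042131223))
```

View pics/s3.png

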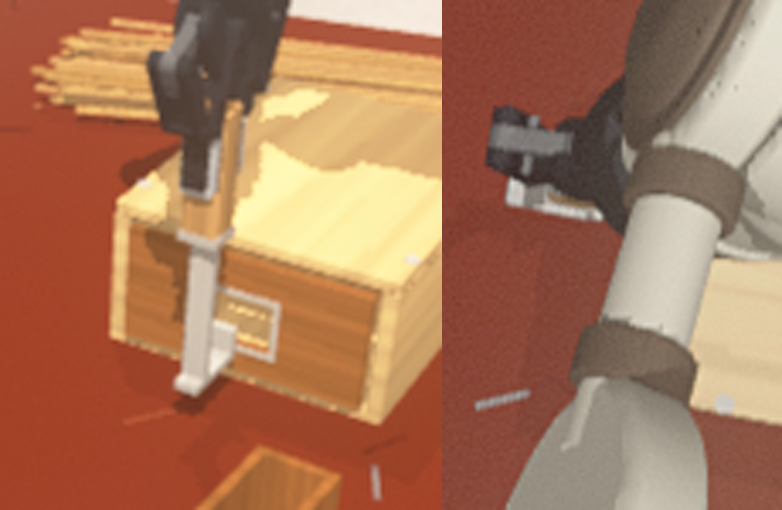

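Tip and hole sit about where predicted, both offset roughly 2 px the same way, so the relative alignment is good. The lateral offset is about 0 and the tip is centred vertically in the hole, so I'm inserting.

Emit:
send_rows(
  deltas=[
    {"dr":[0,0,0],"linear":[-0.002,-0.01,0],"jaw":0.1},
    {"dr":[0,0,0],"linear":[-0.002,-0.01,0],"jaw":0.1},
    {"dr":[0,0,0],"linear":[0,0,0],"jaw":0.1},
  ],
)

```text
clock: 5.5
position: [0.51, -0.1301, 0.1764]
eef_rot: [0.332, 3.121, -0.003]
force: [0.2, -0.4, -2.0]
width: 0.272
```

Emit:
send_rows(
  deltas=[
    {"dr":[0,0,0],"linear":[-0.002,-0.009,-0.002],"jaw":0.1},
    {"dr":[0,0,0],"linear":[-0.002,-0.009,0],"jaw":0.1},
    {"dr":[0,0,0],"linear":[-0.001,-0.005,0],"jaw":0.1},
    {"dr":[0,0,0],"linear":[0,0,0],"jaw":0.1},
  ],
)

```text
clock: 5.9
position: [0.5043, -0.1563, 0.1744]
eef_rot: [0.335, 3.12, -0.003]
force: [0.1, -0.2, -2.1]
width: 0.274
```

Emit:
send_rows(
  deltas=[
    {"dr":[0,0,0],"linear":[0,0,0.008],"jaw":0.1},
    {"dr":[0,0,0],"linear":[0,0,0.006],"jaw":0.1},
    {"dr":[0,0,0],"linear":[0,0,0],"jaw":0.1},
  ],
)

```text
clock: 6.2
position: [0.5043, -0.1561, 0.1896]
eef_rot: [0.335, 3.12, -0.002]
force: [1.4, 0.9, -1.8]
width: 0.275
```

```bash
python3 -c "
from h import *
st()"
```

```text
t 6.2 p [ 0.5043 -0.1561  0.1896] yaw 77.74 z [ 0.0033 -0.0019 -1.    ] F [ 1.4  0.9 -1.8] w 0.275
```

Now pull: 20 mm first, watching the force.

Emit:
send_rows(
  deltas=[
    {"dr":[0,0,0],"linear":[0.001,0.005,0],"jaw":0.1},
    {"dr":[0,0,0],"linear":[0.0015,0.007,0],"jaw":0.1},
    {"dr":[0,0,0],"linear":[0.0017,0.008,0],"jaw":0.1},
    {"dr":[0,0,0],"linear":[0.0017,0.008,0],"jaw":0.1},
  ],
)

```text
clock: 6.6
position: [0.5107, -0.1277, 0.1902]
eef_rot: [0.335, 3.119, -0.009]
force: [-0.3, -2.7, -2.5]
width: 0.275
```

```bash
python3 -c "
from h import *
st()"
```

```text
t 6.6 p [ 0.5107 -0.1277  0.1902] yaw 77.75 z [ 0.0039 -0.0064 -1.    ] F [-0.3 -2.7 -2.5] w 0.275
```

Pull force is about 2.7 N, so the tray is caught. Pulling on.

Emit:
send_rows(
  deltas=[
    {"dr":[0,0,0],"linear":[0.0025,0.012,0],"jaw":0.1},
    {"dr":[0,0,0],"linear":[0.0025,0.012,0],"jaw":0.1},
    {"dr":[0,0,0],"linear":[0.0025,0.012,0],"jaw":0.1},
    {"dr":[0,0,0],"linear":[0.0025,0.012,0],"jaw":0.1},
  ],
)

```text
clock: 7.0
position: [0.5217, -0.0759, 0.1902]
eef_rot: [0.334, 3.118, -0.012]
force: [0.7, -2.8, -3.6]
width: 0.271
```

```bash
python3 -c "
from h import *
st()"
```

```text
t 7.0 p [ 0.5217 -0.0759  0.1902] yaw 77.79 z [ 0.0045 -0.0082 -1.    ] F [ 0.7 -2.8 -3.6] w 0.271
```

Emit:
send_rows(
  deltas=[
    {"dr":[0,0,0],"linear":[0.0025,0.012,0],"jaw":0.1},
    {"dr":[0,0,0],"linear":[0.0025,0.012,0],"jaw":0.1},
    {"dr":[0,0,0],"linear":[0.0025,0.012,0],"jaw":0.1},
    {"dr":[0,0,0],"linear":[0.0022,0.01,0],"jaw":0.1},
    {"dr":[0,0,0],"linear":[0,0,0],"jaw":0.1},
  ],
)

```text
clock: 7.5
position: [0.5323, -0.0228, 0.19]
eef_rot: [0.33, 3.119, -0.009]
force: [-0.2, -0.1, -2.6]
width: 0.276
```

```bash
python3 - <<'E'
from h import *
s,M=st();cam("side");cam("top")
a=load("side")["frame"][70:230,270:430,::-1];b=load("top")["frame"][160:320,380:490,::-1]
k=lambda i:cv2.resize(i,None,fx=2.9,fy=2.9,interpolation=cv2.INTER_CUBIC)
cv2.imwrite("pics/s4.png",np.hstack([k(a),k(b)]))
E
```

```text
t 7.5 p [ 0.5323 -0.0228  0.19  ] yaw 77.93 z [ 0.0042 -0.006  -1.    ] F [-0.2 -0.1 -2.6] w 0.276
```

View pics/s4.png

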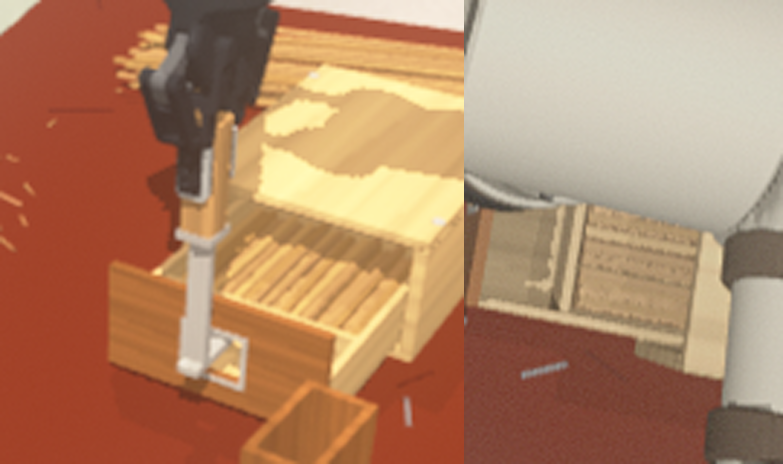

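The tray stands well out with the tip caught behind the hole's top edge. I'll ease forward, lower and withdraw.

Emit:
send_rows(
  deltas=[
    {"dr":[0,0,0],"linear":[-0.0015,-0.007,0],"jaw":0.1},
    {"dr":[0,0,0],"linear":[0,0,-0.008],"jaw":0.1},
    {"dr":[0,0,0],"linear":[0,0,-0.006],"jaw":0.1},
    {"dr":[0,0,0],"linear":[0,0,0],"jaw":0.1},
  ],
)

```text
clock: 8.0
position: [0.5296, -0.0323, 0.1742]
eef_rot: [0.335, 3.121, -0.007]
force: [0.0, 0.5, -2.9]
width: 0.271
```

```bash
python3 -c "
from h import *
st()"
```

```text
t 8.0 p [ 0.5296 -0.0323  0.1742] yaw 77.75 z [ 0.0023 -0.005  -1.    ] F [ 0.   0.5 -2.9] w 0.271
```

Emit:
send_rows(
  deltas=[
    {"dr":[0,0,0],"linear":[0.002,0.01,0],"jaw":0.1},
    {"dr":[0,0,0],"linear":[0.002,0.01,0],"jaw":0.1},
  ],
)

```text
clock: 8.2
position: [0.5334, -0.0122, 0.1736]
eef_rot: [0.339, 3.121, -0.007]
force: [-0.1, -0.1, -1.1]
width: 0.274
```

Emit:
send_rows(
  deltas=[
    {"dr":[0,0,0],"linear":[0.002,0.01,0],"jaw":0.1},
    {"dr":[0,0,0],"linear":[0.003,0.014,0],"jaw":0.1},
    {"dr":[0,0,0],"linear":[0.003,0.014,0],"jaw":0.1},
    {"dr":[0,0,0],"linear":[0,0,0],"jaw":0.1},
  ],
)

```text
clock: 8.6
position: [0.5427, 0.032, 0.1743]
eef_rot: [0.335, 3.121, -0.005]
force: [-0.2, 1.1, -1.6]
width: 0.274
```

Emit:
send_rows(
  deltas=[
    {"dr":[0,0,0],"linear":[0.002,0.01,0.03],"jaw":0.1},
    {"dr":[0,0,0],"linear":[0.005,0.015,0.04],"jaw":0.1},
    {"dr":[0,0,0],"linear":[0.01,0.03,0.03],"jaw":0.1},
    {"dr":[0,0,0],"linear":[0.014,0.04,0.005],"jaw":0.1},
    {"dr":[0,0,0],"linear":[0.014,0.04,0],"jaw":0.1},
    {"dr":[0,0,0],"linear":[0.012,0.035,0],"jaw":0.1},
    {"dr":[0,0,0],"linear":[0.008,0.025,0],"jaw":0.1},
    {"dr":[0,0,0],"linear":[0.004,0.012,0],"jaw":0.1},
    {"dr":[0,0,0],"linear":[0,0,0],"jaw":0.1},
  ],
)

```text
clock: 9.5
position: [0.6123, 0.2497, 0.2839]
eef_rot: [0.332, 3.12, -0.007]
force: [0.5, 0.5, -2.2]
width: 0.275
```

```bash
python3 -c "
from h import *
st()"
```

```text
t 9.5 p [0.6123 0.2497 0.2839] yaw 77.87 z [ 0.0038 -0.0046 -1.    ] F [ 0.5  0.5 -2.2] w 0.275
```

Emit:
send_rows(
  deltas=[
    {"dr":[-0.004,0.003,-0.008],"linear":[0.006,0.016,-0.015],"jaw":0.1},
    {"dr":[0,0,0],"linear":[0,0,-0.013],"jaw":0.1},
    {"dr":[0,0,0],"linear":[0,0,0],"jaw":0.1},
  ],
)

```text
clock: 9.8
position: [0.6183, 0.2644, 0.255]
eef_rot: [0.345, 3.121, -0.017]
force: [0.4, 0.1, -2.9]
width: 0.275
```

```bash
python3 - <<'E'
from h import *
s,M=st();cam("side");cam("wrist")
a=load("side")["frame"][110:330,160:290,::-1];b=load("wrist")["frame"][150:370,220:420,::-1]
k=lambda i:cv2.resize(i,None,fx=2.4,fy=2.4,interpolation=cv2.INTER_CUBIC)
cv2.imwrite("pics/s5.png",np.hstack([k(a),k(b)]))
E
```

```text
t 9.8 p [0.6183 0.2644 0.255 ] yaw 77.39 z [ 7.000e-04 -1.090e-02 -9.999e-01] F [ 0.4  0.1 -2.9] w 0.275
```

View pics/s5.png

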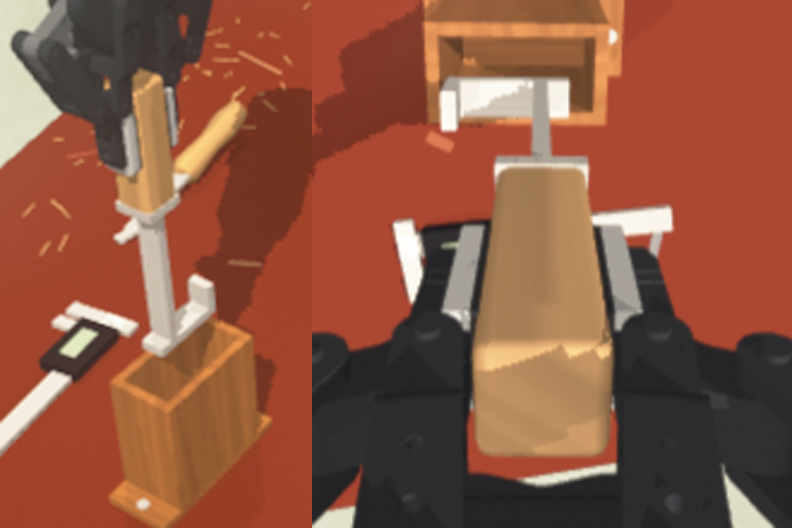

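```bash
python3 - <<'E'
from h import *
k=lambda x,y:(220+(x-312)/2.4,150+y/2.4)
z0=.255-.138
ex=np.array([-.2181,-.9759,0]);ey=np.array([.9759,-.2181,0]);o=np.array([.6107,.2523,0])
f=lambda p:(round(1e3*(p-o)@ex,1),round(1e3*(p-o)@ey,1))
for nm,x,y,z in(("heel far",568,80,z0+.006),("heel near",568,117,z0+.006),("tip top far",440,90,z0+.023),
  ("rim in TL",441,38,.096),("TR",595,38,.096),("BR",595,113,.096),("outTL",427,25,.096),("outTR",608,25,.096),("outBR",605,124,.096),("outBL",430,124,.096)):
  print(nm,f(pix2z("wrist",*k(x,y),z)))
s=lambda x,y:(160+x/2.4,110+y/2.4)
print("side tip",f(pix2z("side",*s(200,280),z0+.023)),"heel bottom",f(pix2z("side",*s(155,352),z0)))
for c in((182,318),(254,338),(170,408),(110,380)):print("rim",f(pix2z("side",*s(*c),.096)))
E
```

```text
heel far (np.float64(-22.6), np.float64(-1.7))
heel near (np.float64(-22.8), np.float64(14.9))
tip top far (np.float64(29.1), np.float64(-2.2))
rim in TL (np.float64(34.7), np.float64(-14.0))
TR (np.float64(-35.5), np.float64(-14.0))
BR (np.float64(-36.4), np.float64(22.0))
outTL (np.float64(40.7), np.float64(-20.0))
outTR (np.float64(-41.3), np.float64(-19.9))
outBR (np.float64(-41.3), np.float64(27.5))
outBL (np.float64(42.0), np.float64(27.6))
side tip (np.float64(27.6), np.float64(3.6)) heel bottom (np.float64(-21.4), np.float64(1.7))
rim (np.float64(30.8), np.float64(25.3))
rim (np.float64(40.6), np.float64(-27.0))
rim (np.float64(-38.5), np.float64(-22.1))
rim (np.float64(-39.7), np.float64(25.1))
```

From the wrist view the foot sits 3.7 mm (x) and 2.6 mm (y) off the cup centre, with about 10 mm of clearance each way. I'll correct this and lower.

Emit:
send_rows(
  deltas=[
    {"dr":[0.01,0,0],"linear":[-0.002,0.0025,0],"jaw":0.1},
    {"dr":[0,0,0],"linear":[0,0,-0.015],"jaw":0.1},
    {"dr":[0,0,0],"linear":[0,0,-0.02],"jaw":0.1},
    {"dr":[0,0,0],"linear":[0,0,-0.02],"jaw":0.1},
    {"dr":[0,0,0],"linear":[0,0,0],"jaw":0.1},
  ],
)

```text
clock: 10.4
position: [0.6178, 0.2647, 0.2024]
eef_rot: [0.349, 3.113, 0.004]
force: [-0.2, -0.6, -2.7]
width: 0.276
```

```bash
python3 -c "
from h import *
st()"
```

```text
t 10.4 p [0.6178 0.2647 0.2024] yaw 77.21 z [ 0.0093  0.0018 -1.    ] F [-0.2 -0.6 -2.7] w 0.276
```

Emit:
send_rows(
  deltas=[
    {"dr":[-0.002,0.009,0],"linear":[-0.001,0.002,-0.01],"jaw":0.1},
    {"dr":[0,0,0],"linear":[0,0.001,-0.015],"jaw":0.1},
    {"dr":[0,0,0],"linear":[0,0,-0.015],"jaw":0.1},
    {"dr":[0,0,0],"linear":[0,0,-0.006],"jaw":0.1},
    {"dr":[0,0,0],"linear":[0,0,0],"jaw":0.1},
  ],
)

```text
clock: 10.9
position: [0.6172, 0.2677, 0.1539]
eef_rot: [0.351, 3.12, 0.0]
force: [0.1, -0.1, -2.1]
width: 0.276
```

```bash
python3 -c "
from h import *
st()"
```

```text
t 10.9 p [0.6172 0.2677 0.1539] yaw 77.18 z [ 1.7e-03  1.0e-04 -1.0e+00] F [ 0.1 -0.1 -2.1] w 0.276
```

Well aligned and upright. Creeping down.

Emit:
send_rows(
  deltas=[
    {"dr":[0,0,0],"linear":[0,0,-0.003],"jaw":0.1},
    {"dr":[0,0,0],"linear":[0,0,-0.003],"jaw":0.1},
    {"dr":[0,0,0],"linear":[0,0,-0.001],"jaw":0.1},
    {"dr":[0,0,0],"linear":[0,0,0],"jaw":0.1},
  ],
)

```text
clock: 11.3
position: [0.6181, 0.2679, 0.1477]
eef_rot: [0.35, 3.118, 0.002]
force: [-1.3, 0.4, -2.6]
width: 0.275
```

Emit:
send_rows(
  deltas=[
    {"dr":[0,0,0],"linear":[0,0,-0.001],"jaw":0.1},
    {"dr":[0,0,0],"linear":[0,0,0],"jaw":0.1},
  ],
)

```text
clock: 11.5
position: [0.6185, 0.268, 0.1474]
eef_rot: [0.35, 3.117, 0.002]
force: [0.7, 1.1, -3.2]
width: 0.276
```

Emit:
send_rows(
  deltas=[
    {"dr":[0,0,0],"linear":[0,0,-0.0025],"jaw":0.1},
    {"dr":[0,0,0],"linear":[0,0,-0.0015],"jaw":0.1},
    {"dr":[0,0,0],"linear":[0,0,0],"jaw":0.1},
  ],
)

```text
clock: 11.8
position: [0.6191, 0.2681, 0.144]
eef_rot: [0.35, 3.115, 0.003]
force: [-0.2, 0.7, -0.9]
width: 0.273
```

Emit:
send_rows(
  deltas=[
    {"dr":[0,0,0],"linear":[0,0,-0.0015],"jaw":0.1},
    {"dr":[0,0,0],"linear":[0,0,0],"jaw":0.1},
  ],
)

```text
clock: 12.0
position: [0.6197, 0.2682, 0.1443]
eef_rot: [0.35, 3.114, 0.004]
force: [0.2, 0.3, -2.1]
width: 0.276
```

Emit:
send_rows(
  deltas=[
    {"dr":[0,0,0],"linear":[-0.001,-0.0005,-0.003],"jaw":0.1},
    {"dr":[0,0,0],"linear":[0,0,-0.001],"jaw":0.1},
  ],
)

```text
clock: 12.2
position: [0.6205, 0.2682, 0.144]
eef_rot: [0.349, 3.109, 0.006]
force: [-1.8, 0.0, 0.5]
width: 0.275
```

```bash
python3 -c "
from h import *
st()"
```

```text
t 12.2 p [0.6205 0.2682 0.144 ] yaw 77.19 z [ 0.0137  0.0025 -0.9999] F [-1.8  0.   0.5] w 0.275
```

z stays at 0.144, the same as at the grasp, so the foot is on the floor. I'll level the tool and check before opening.

Emit:
send_rows(
  deltas=[
    {"dr":[-0.0025,0.0137,0],"linear":[-0.0015,0,0],"jaw":0.1},
    {"dr":[0,0,0],"linear":[0,0,0],"jaw":0.1},
  ],
)

```text
clock: 12.4
position: [0.6189, 0.2682, 0.1439]
eef_rot: [-0.35, -3.121, 0.0]
force: [-1.6, -0.4, 2.2]
width: 0.273
```

```bash
python3 -c "
from h import *
st()"
```

```text
t 12.4 p [0.6189 0.2682 0.1439] yaw 77.19 z [-8.e-04 -0.e+00 -1.e+00] F [-1.6 -0.4  2.2] w 0.273
```

Emit:
send_rows(
  deltas=[
    {"dr":[0,0,0],"linear":[0,0,0],"jaw":0.33},
    {"dr":[0,0,0],"linear":[0,0,0],"jaw":0.4},
    {"dr":[0,0,0],"linear":[0,0,0],"jaw":0.6},
    {"dr":[0,0,0],"linear":[0,0,0],"jaw":0.8},
    {"dr":[0,0,0],"linear":[0,0,0],"jaw":1},
    {"dr":[0,0,0],"linear":[0,0,0],"jaw":1},
  ],
)

```text
clock: 13.0
position: [0.6189, 0.2682, 0.1428]
eef_rot: [-0.35, -3.121, 0.0]
force: [-0.6, -0.5, 0.5]
width: 0.999
```

Emit:
send_rows(
  deltas=[
    {"dr":[0,0,0],"linear":[0,0,0.015],"jaw":1},
    {"dr":[0,0,0],"linear":[0,0,0.025],"jaw":1},
    {"dr":[0,0,0],"linear":[0,0,0.03],"jaw":1},
    {"dr":[0,0,0],"linear":[0,0,0.03],"jaw":1},
    {"dr":[0,0,0],"linear":[-0.01,0.02,0.03],"jaw":1},
    {"dr":[0,0,0],"linear":[-0.04,0.03,0.01],"jaw":1},
    {"dr":[0,0,0],"linear":[-0.04,0.03,0],"jaw":1},
    {"dr":[0,0,0],"linear":[-0.04,0.03,0],"jaw":1},
    {"dr":[0,0,0],"linear":[-0.03,0.02,0],"jaw":1},
    {"dr":[0,0,0],"linear":[0,0,0],"jaw":1},
  ],
)

```text
clock: 14.0
position: [0.4541, 0.4008, 0.3015]
eef_rot: [0.356, 3.112, 0.013]
force: [0.9, 0.7, 0.6]
width: 1.0
```

```bash
python3 - <<'E'
from h import *
s,M=st();a=cam("side");b=cam("top")
k=lambda i:cv2.resize(i,(400,250),interpolation=cv2.INTER_AREA)
c=cv2.resize(a[190:330,180:340],(400,350),interpolation=cv2.INTER_CUBIC)
d=cv2.resize(b[140:315,400:600],(400,350),interpolation=cv2.INTER_CUBIC)
cv2.imwrite("pics/end.png",np.vstack([np.hstack([k(a),k(b)]),np.hstack([c,d])]))
E
```

```text
t 14.0 p [0.4541 0.4008 0.3015] yaw 76.95 z [ 0.0101  0.0073 -0.9999] F [0.9 0.7 0.6] w 1.0
```

View pics/end.png

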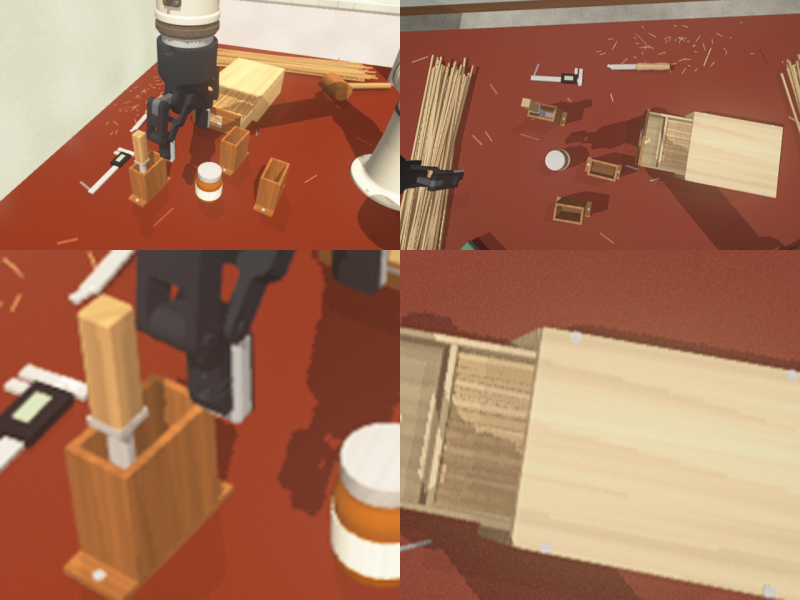

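The hook stands upright in its cup, and the jar, knife and caliper are in place. The tray front's top edge runs from about (392,176) to (381,267) in the top view. I'll check the distance and hand in.

```bash
python3 - <<'E'
from h import *
m=(pix2z("top",392,176,.092)+pix2z("top",381,267,.092))/2
print("out",(m-[.4995,-.1725,.092])@[.2096,.9778,0], "TCP-based",(np.array([.5323,-.0228])-[.4995,-.1725])@[.2096,.9778]-.026)
h=pix2z("side",180+108/2.5,190+312/2.5,.194);print("handle top",h)
st(); print(manip.hand_in())
E
```

```text
out 0.12996791015176312 TCP-based 0.12725154
handle top [0.52812885 0.43035766 0.194     ]
t 14.1 p [0.4573 0.3986 0.3012] yaw 76.75 z [ 0.0117  0.0062 -0.9999] F [ 0.3 -0.5  0.4] w 0.998
the job is handed in; nothing more can be done
None
```

I took the hook from the leftmost cup, caught its tip behind the tray's finger hole and pulled the tray out. I then set the hook back in its cup, let go, moved the arm clear and handed in. The robot's clock read about 14 s, against the 58 s limit.

- **Tray:** it is out by about 130 mm by the top camera and 127 mm by the arm position. The pull force read about 3 N.
- **Hook:** lowering stopped at the same height as the grasp, with about 4 N of contact, so the foot was on the cup floor before release. The final picture shows it standing upright.
- **Jar, knife and caliper:** they look undisturbed in the final picture; I did not re-measure them.
- **Failed check:** my last numeric check of the handle-top position gave a meaningless value (0.53, 0.43). I forgot the 250-pixel panel offset when reading the pixel. I did not redo it, so the hook's final position rests on the picture.

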